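# Load a part carrier evenly and hold it ready for the measuring machine

### The job

Stand three of the five brass bushes upright in the carrier's cups, one in every other cup so that the load is balanced, while the carrier stays on the granite plate; leave the other two bushes standing where they are and do not disturb the instruments and tools around. Then lift the carrier by its black handle at least 5 cm clear of the granite plate and keep it level and still in the air: the job finishes while the robot is holding it up, not putting it down or letting go.

Things in the scene. Friction and masses are not known exactly. Their poses are not given: they have to be found in the camera images.
- carrier: Loose part carrier (about 0.36 kg) on the granite plate: aluminium disc 190 mm across, 6 mm thick, with six orange cups and a middle handle. Origin: centre of the underside; z up, x towards pocket0. Handle: round neck 16 mm thick up to 69 mm, then a black square grip block 26 x 26 mm from 69 to 97 mm above the origin, flat sides facing the carrier's x and y.
- grip (a point): Centre of the black square grip block of the carrier, 83 mm above the carrier's origin; its axes are the carrier's.
- pocket0 (a point): Pocket 0 of the carrier: centre of the floor of an orange cup, 70 mm from the handle's axis at 0 degrees from the carrier's x axis (counter-clockwise from above), 6 mm above the carrier's underside. The cup wall is 16 mm high and flared: 32 mm clear at the floor, 40 mm at the mouth. All six start empty.
- pocket1 (a point): Pocket 1 of the carrier: centre of the floor of an orange cup, 70 mm from the handle's axis at 60 degrees from the carrier's x axis (counter-clockwise from above), 6 mm above the carrier's underside. The cup wall is 16 mm high and flared: 32 mm clear at the floor, 40 mm at the mouth. All six start empty.
- pocket2 (a point): Pocket 2 of the carrier: centre of the floor of an orange cup, 70 mm from the handle's axis at 120 degrees from the carrier's x axis (counter-clockwise from above), 6 mm above the carrier's underside. The cup wall is 16 mm high and flared: 32 mm clear at the floor, 40 mm at the mouth. All six start empty.
- pocket3 (a point): Pocket 3 of the carrier: centre of the floor of an orange cup, 70 mm from the handle's axis at 180 degrees from the carrier's x axis (counter-clockwise from above), 6 mm above the carrier's underside. The cup wall is 16 mm high and flared: 32 mm clear at the floor, 40 mm at the mouth. All six start empty.
- pocket4 (a point): Pocket 4 of the carrier: centre of the floor of an orange cup, 70 mm from the handle's axis at 240 degrees from the carrier's x axis (counter-clockwise from above), 6 mm above the carrier's underside. The cup wall is 16 mm high and flared: 32 mm clear at the floor, 40 mm at the mouth. All six start empty.
- pocket5 (a point): Pocket 5 of the carrier: centre of the floor of an orange cup, 70 mm from the handle's axis at 300 degrees from the carrier's x axis (counter-clockwise from above), 6 mm above the carrier's underside. The cup wall is 16 mm high and flared: 32 mm clear at the floor, 40 mm at the mouth. All six start empty.
- bush0: One of five identical turned brass-coloured bushes standing on the blue mat: an upright cylinder 27 mm in diameter, 60 mm high, 0.085 kg (masses differ a little); dark bore mark on top (no open hole), a thin dark band near the foot. Origin: centre of its underside, z up along its axis. Neighbours stand at least 75 mm away, centre to centre.
- bush1: One of five identical turned brass-coloured bushes standing on the blue mat: an upright cylinder 27 mm in diameter, 60 mm high, 0.085 kg (masses differ a little); dark bore mark on top (no open hole), a thin dark band near the foot. Origin: centre of its underside, z up along its axis. Neighbours stand at least 75 mm away, centre to centre.
- bush2: One of five identical turned brass-coloured bushes standing on the blue mat: an upright cylinder 27 mm in diameter, 60 mm high, 0.085 kg (masses differ a little); dark bore mark on top (no open hole), a thin dark band near the foot. Origin: centre of its underside, z up along its axis. Neighbours stand at least 75 mm away, centre to centre.
- bush3: One of five identical turned brass-coloured bushes standing on the blue mat: an upright cylinder 27 mm in diameter, 60 mm high, 0.085 kg (masses differ a little); dark bore mark on top (no open hole), a thin dark band near the foot. Origin: centre of its underside, z up along its axis. Neighbours stand at least 75 mm away, centre to centre.
- bush4: One of five identical turned brass-coloured bushes standing on the blue mat: an upright cylinder 27 mm in diameter, 60 mm high, 0.085 kg (masses differ a little); dark bore mark on top (no open hole), a thin dark band near the foot. Origin: centre of its underside, z up along its axis. Neighbours stand at least 75 mm away, centre to centre.
- granite: Fixed grey granite plate, 250 x 250 x 40 mm, under the carrier. Origin: centre of its underside, on the table; its top is 40 mm above the table.
- mat: Fixed blue mat 200 x 200 x 3 mm on which the five bushes stand. Origin: centre of its underside. Mat and granite plate may change sides.
- vee_block: Steel vee block 60 x 50 x 38 mm. Bystander, to be left alone. Origin: its underside.
- cleaner: White bottle with a blue label, 60 mm in diameter, 150 mm high. Bystander, to be left alone. Origin: its underside.
- driver: Screwdriver lying on the table to the right. Bystander, to be left alone. Origin: its underside.
- spanner: Spanner lying on the table to the left. Bystander, to be left alone. Origin: its underside.
- micrometer: Micrometer with green frame, about 130 mm long, lying on the table. Bystander, to be left alone. Origin: its underside.
Mind the look-alikes: they are no part of the job. What is shaped like the bush3 but red is not meant. What is shaped like the bush0 but red is not meant.

How it is judged:
By the outcome, as a careful person would: the job done as asked, in the order asked, and still so for the second after the job is handed in, while the arm keeps its last pose, push and grip.
It also fails if it takes over 72 s, if anything falls off the work surface, if the arm or the gripper's body presses on something with over 40 N, if the wrist force passes 120 N, or if a joint passes its speed limit or range.

### The arm

A 7-joint arm with a two-finger parallel gripper is mounted at the origin on the work surface. World frame = base frame: x ahead of the robot, y to its left, z up, the work surface at z = 0. Lengths are in m, angles in rad, forces in N, time in s.
With the tool pointing down it reaches from about 0.4 to 0.85 m from the base axis. Payload 4.5 kg.
Tool frame: the origin (TCP) lies at the very end of the fingers, on their centre line; the grasp point (between the pads) lies pinch_z behind it (pinch_z is the distance from the TCP to the grasp point, in m); z points along the fingers, y is the line along which they close (so a half turn about z gives the same grasp; the last joint's range is limited). The gripper opens to 85 mm and grips with 20 to 120 N. Pads are 22 mm wide; open, the fingers measure 114 mm over their backs; the gripper's body (76 mm by 85 mm) begins 54 mm behind the grasp point. The pads swing forward as they close: fully open they stand 13 mm farther back than shut.
Start: joints at [-1.157, 0.689, -0.195, 1.565, 0.157, 0.902, -0.215], TCP at [0.232, 0.58, 0.231] pointing down, gripper open.
Joint ranges: [-3.01, 3.01], [-0.46, 2.08], [-1.47, 1.51], [0.13, 2.56], [-1, 4.14], [0.04, 2.09], [-2.66, 2.66]. Speed limits (rad/s): [2.57, 2.57, 3.14, 3.14, 3.14, 3.14, 3.14].

### API

Orientations are given as a unit quaternion [w, x, y, z].
In Python, from rig import read_state, camera, camera_params, sign_off, pinch_z gives the robot as it stands.
- The arm moves only by the shell command python3 -m inch 'ROWS' [OPENING] [FORCE]. ROWS is JSON, a list that holds one entry, the list of rows, each a list of 4 numbers: the shift along the tool's x, y, z in cm, then the turn about the tool's z in degrees. A call has 1 to 20 rows; each row shifts and turns the commanded pose from where the row before left it, along the tool's axes as they then stand; what a row does not reach is not made up. A row lasts 1/8 s, in which the tool goes at most 62.5 mm and 10.7 degrees, less where a joint would pass 70% of its speed; a pose out of reach is approached as far as the arm can. A call is refused whole if a number of a shift passes 6.25 or a number of a turn 10.7, either way. A call with a gripper value outside its range is refused whole. OPENING is the finger opening in cm, from 0 to 8.54, set as the call begins (- or left out, the last holds). The fingers move at their own pace and stop on an object; FORCE is the grip in N (left out, the last holds). Time passes only in rows, so rows that do not move let the fingers close. It gives the time, the measured TCP pose, the force, the opening and the grip force at its end, in the units of the state.
- read_state(): the state, without advancing time (a new reading comes with each control period).
- camera(name): name is "scene" or "side" or "wrist"; returns the picture (480x640x3 uint8, red, green, blue); there is no depth.
- camera_params(name): a dict with "camera_matrix" (3x3 intrinsics, pixels), "T" (4x4, takes a point from camera to world coordinates). Camera axes: x right, y down, z forward; pixel columns grow to the right and rows downward; lengths in m; the calibration is good to about 2 mm. The wrist camera is an equidistant fisheye: a pixel r from the principal point sees the ray r / f radians off the axis. A picture is of the moment at which its call begins: read the wrist's pose just before it. camera_params takes no time and is no camera call; for the wrist camera it gives the pose at the moment of the call.
- sign_off(): hands the job in; it is judged then, once.
The state is a dict: "t": time; "joint_pos": joint angles; "dq": joint speeds; "joint_torque": joint torques, N m; "eef_pos": TCP position; "tool_rot": TCP orientation; "ft_force": force on the tool from outside, world axes, zero at the start; "wrist_torque": the same for the moment, N m; "width": opening from 0.0 (shut) to 1.0 (fully open); "finger_force": force on a finger pad.
Only numpy, scipy, OpenCV 4.12 (cv2) and the standard library are available. Lean on these libraries where they do the work, as an engineer would, in place of code of your own. Each camera call takes 0.05 s, during which the arm holds its last target. There are 200 camera calls.

## Working session

There is one attempt and no reset: what is moved stays moved. The work goes in short steps, Python scripts to look and compute and a shell command to move; the robot and the scene stay as the last step left them, time stands still between calls to the robot, and variables do not carry over. Pictures are saved under pics/ and viewed, at most 10 in all, crops included, and the job is handed in when it is done.

```bash
mkdir -p pics; ls
python3 - <<'E'
from rig import *
import cv2,numpy as np
print(read_state(),pinch_z)
for n in("scene","side","wrist"):
    p=camera_params(n);print(n,np.round(p["camera_matrix"],1).tolist(),np.round(p["T"],3).tolist())
    cv2.imwrite(f"pics/{n}0.png",camera(n)[:,:,::-1])
E
```

```text
pics
{'t': 0.0, 'joint_pos': array([-1.15718359,  0.69002513, -0.1944956 ,  1.56637705,  0.15728652,
        0.90247618, -0.21509695]), 'dq': array([-0.00042345, -0.00101225, -0.00037248,  0.00212309,  0.00046333,
        0.00026314, -0.00138035]), 'joint_torque': array([-5.89599604e-04, -5.39616644e+01, -1.26666013e+00, -1.58537364e+01,
        9.07064852e-03,  9.73588089e-03,  3.47458958e-06]), 'eef_pos': array([0.23152327, 0.57982065, 0.2304491 ]), 'tool_rot': array([-1.13281571e-04,  1.88732998e-01,  9.82027981e-01, -9.41414686e-04]), 'ft_force': array([-0.13774371,  0.68134354,  0.81080551]), 'wrist_torque': array([-0.04779985, -0.00166786, -0.01919546]), 'finger_force': 0.0, 'width': 0.9983978339310214} 0.0187
scene [[600.1, 0.0, 321.2], [0.0, 600.1, 237.3], [0.0, 0.0, 1.0]] [[0.218, 0.591, -0.777, 1.772], [0.976, -0.124, 0.18, -0.26], [0.01, -0.797, -0.603, 1.052], [0.0, 0.0, 0.0, 1.0]]
side [[452.1, 0.0, 311.8], [0.0, 452.1, 225.3], [0.0, 0.0, 1.0]] [[0.961, -0.175, 0.216, 0.293], [-0.278, -0.584, 0.763, -1.003], [-0.007, -0.793, -0.61, 0.887], [0.0, 0.0, 0.0, 1.0]]
wrist [[371.6, 0.0, 319.1], [0.0, 371.6, 237.8], [0.0, 0.0, 1.0]] [[0.371, 0.881, 0.295, 0.156], [0.929, -0.351, -0.12, 0.61], [-0.002, 0.318, -0.948, 0.372], [0.0, 0.0, 0.0, 1.0]]
```

View pics/scene0.png

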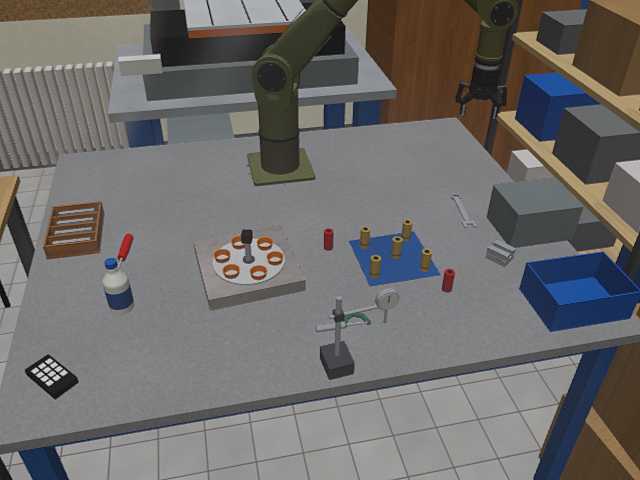

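View pics/side0.png

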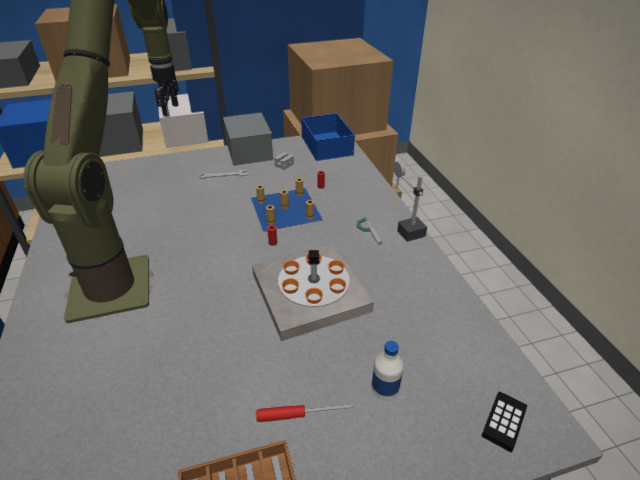

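The scene view shows brass bushes at about (365,237), (407,229), (397,247), (375,265) and (426,260). The carrier is near (248,262). Look-alikes are the red cylinders at (328,239) and (448,280), which are off the mat and rejected by colour.

```bash
cat > h.py <<'E'
from rig import *
import cv2,numpy as np
def ray(p,uv,fish=False):
    K,T=p["camera_matrix"],p["T"]; d=np.array([(uv[0]-K[0,2])/K[0,0],(uv[1]-K[1,2])/K[1,1],1.])
    if fish:
        r=np.hypot(d[0],d[1])+1e-9; d=np.array([d[0]/r*np.sin(r),d[1]/r*np.sin(r),np.cos(r)])
    return T[:3,3],T[:3,:3]@d
def onz(p,uv,z,fish=False):
    o,d=ray(p,uv,fish); return (o+d*(z-o[2])/d[2])[:2]
def blobs(img,lo,hi,amin=20,box=None):
    m=cv2.inRange(cv2.cvtColor(img,cv2.COLOR_RGB2HSV),np.array(lo),np.array(hi))
    if box: k=np.zeros_like(m);x0,y0,x1,y1=box;k[y0:y1,x0:x1]=1;m*=k
    m=cv2.morphologyEx(m,cv2.MORPH_CLOSE,np.ones((3,3)))
    return [max(c,key=len) and c for c in []] or [c for c in cv2.findContours(m,cv2.RETR_EXTERNAL,cv2.CHAIN_APPROX_NONE)[0] if cv2.contourArea(c)>=amin]
def mid(c): x,y,w,h=cv2.boundingRect(c); return (x+(w-1)/2,y+(h-1)/2)
BRASS=((14,90,60),(28,255,255)); ORANGE=((5,150,100),(13,255,255))
def pick(n): return camera(n),camera_params(n)
E
sed -i 's/return \[max.*or \[c for/return [c for/' h.py
python3 - <<'E'
from h import *
bx={"scene":(190,215,450,300),"side":(240,170,380,320)}
for n in bx:
    im,p=pick(n)
    for nm,col,z in(("brass",BRASS,.033),("orange",ORANGE,.054)):
        print(n,nm)
        for c in blobs(im,*col,15,bx[n]): print(np.round(mid(c),1),cv2.boundingRect(c)[2:],np.round(onz(p,mid(c),z),4))
s=read_state();print(s["eef_pos"])
E
```

```text
scene brass
[375. 266.] (11, 23) [0.6116 0.1565]
[425.5 260. ] (12, 23) [0.6155 0.2968]
[364.5 237.5] (10, 22) [0.4852 0.1636]
[401.5 239. ] (20, 39) [0.5133 0.2636]
scene orange
[258. 272.] (17, 13) [ 0.5967 -0.1522]
[230.5 271. ] (16, 13) [ 0.5783 -0.2204]
[274.5 258. ] (16, 13) [ 0.5493 -0.102 ]
[221.5 255. ] (16, 13) [ 0.508  -0.2371]
[264.5 243. ] (16, 13) [ 0.4798 -0.1184]
[236.5 242. ] (12, 13) [ 0.4598 -0.1922]
side brass
[270.  214.5] (9, 20) [0.4832 0.1587]
[309.5 209. ] (8, 19) [0.6127 0.1515]
[284. 199.] (7, 19) [0.5465 0.2317]
[260.  193.5] (9, 18) [0.4757 0.2878]
[299.  186.5] (7, 18) [0.6146 0.292 ]
side orange
[314. 295.] (17, 15) [ 0.5136 -0.2385]
[290.  285.5] (17, 14) [ 0.4637 -0.1888]
[337.5 285. ] (16, 15) [ 0.5816 -0.222 ]
[336.  266.5] (15, 14) [ 0.6002 -0.1545]
[290.5 266.5] (16, 14) [ 0.4823 -0.1194]
[0.23159979 0.58022605 0.23095258]
```

View pics/wrist0.png

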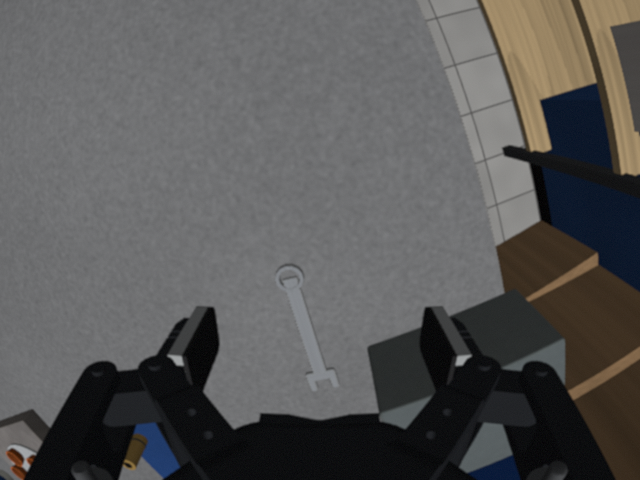

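The wrist view shows only the spanner at about (305,330). I'll move over the mat and view the bushes from near.

```bash
python3 -m inch '[[[0,0,0,10],[0,0,0,10],[0,0,0,10],[0,0,0,10],[0,0,0,10],[-4,0.9,0,0],[-4,0.9,0,0],[-4,0.9,0,0],[-4,0.9,0,0],[-4,0.9,0,0],[-4,0.9,0,0],[-4,0.9,0,0],[-4,0.9,0,0],[-4,0.9,0,0],[-4,0.9,0,0],[-4,0.9,0,0],[-4,0.9,0,0],[0,0,0,0],[0,0,0,0]]]' 5 40
cat >> h.py <<'E'
def pose():
    s=read_state(); w,x,y,z=s["tool_rot"]
    ty=np.array([2*(x*y-w*z),1-2*(x*x+z*z),2*(y*z+w*x)])
    return s["eef_pos"],np.degrees(np.arctan2(ty[1],ty[0])),s
def to(x,y,z,yaw=None):
    "cm shifts in tool axes once turned to yaw"
    p,a,s=pose(); yaw=a if yaw is None else yaw
    t=-((yaw-a+90)%180-90); b=np.radians(a-t)
    d=np.array([x,y,z])-p
    print("turn %.1f  dx %.2f dy %.2f dz %.2f"%(t,*(100*np.array([-np.sin(b)*d[0]+np.cos(b)*d[1],np.cos(b)*d[0]+np.sin(b)*d[1],-d[2]]))),"| at",p.round(4),round(a,1),"t",round(s["t"],2),"w",round(s["width"],2))
E
python3 - <<'E'
from h import *
p=camera_params("wrist");im=camera("wrist");cv2.imwrite("pics/w1.png",im[:,:,::-1])
print(pose()[:2],pose()[2]["joint_pos"].round(2))
for c in blobs(im,*BRASS,100): print(cv2.boundingRect(c),onz(p,mid(c),.033,True).round(4))
E
```

```text
t: 2.62
eef_pos: [0.4841, 0.1591, 0.2312]
tool_rot: [-0.0, 0.586, 0.81, 0.0]
ft_force: [-0.0, -0.5, 0.4]
width: 0.586
finger_force: 0.0
(array([0.48385402, 0.15971875, 0.2312302 ]), np.float64(18.34464598139282)) [-0.4   0.54 -0.01  1.92  0.01  0.69 -0.1 ]
(0, 465, 23, 15) [-0.0263 -0.6721]
(421, 232, 40, 43) [0.6164 0.1518]
(306, 186, 30, 39) [0.4854 0.1599]
(394, 139, 38, 32) [0.5512 0.2334]
(470, 109, 48, 28) [0.6177 0.2933]
(342, 53, 34, 35) [0.4782 0.2899]
```

View pics/w1.png

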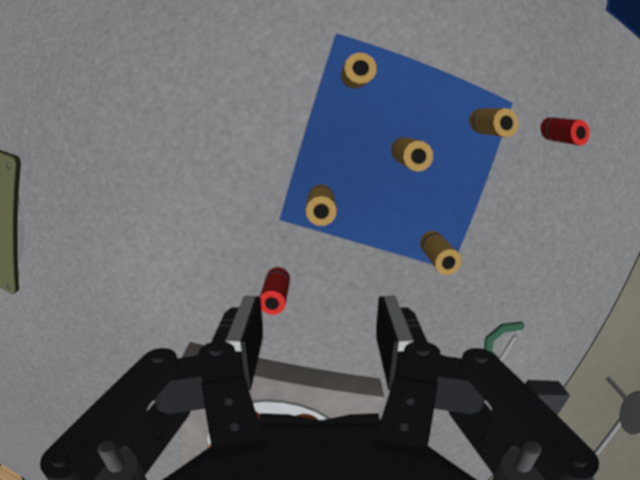

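Near view: bushes have bores at (321,211), (418,156), (448,262), (506,123) and (361,68). The reds at (275,290) and (565,131) are excluded. I'll take the bush at (321,211) first.

Run:
```python
from h import *
im=cv2.imread("pics/w1.png");p=camera_params("wrist");g=cv2.cvtColor(im,cv2.COLOR_BGR2GRAY)
for u,v in((321,211),(418,156),(448,262)):
    w=(g[v-10:v+11,u-10:u+11]<60).astype(np.uint8);n,l,s,c=cv2.connectedComponentsWithStats(w)
    k=l[10,10];uv=c[k]+[u-10,v-10];print(uv.round(1),s[k,4],onz(p,uv,.063,True).round(4))
to(.4845,.160,.045,18.3)
```

```text
[320.8 210.9] 149 [0.4846 0.1624]
[418.3 155.7] 152 [0.5478 0.2353]
[448.2 262.3] 107 [0.6136 0.154 ]
turn 0.0  dx 0.01 dy 0.07 dz 18.62 | at [0.4839 0.1597 0.2312] 18.3 t 2.67 w 0.59
```

```bash
python3 -m inch '[[[0.1,0.1,4,0],[0,0,4,0],[0,0,4,0],[0,0,3,0],[0,0,2,0],[0,0,1.5,0],[0,0,1,0],[0,0,0.8,0],[0,0,0,0],[0,0,0,0]]]'
python3 - <<'E'
from h import *
cv2.imwrite("pics/w2.png",cv2.resize(camera("wrist")[:,:,::-1],(480,360)));to(.4845,.161,.028)
E
```

```text
t: 3.92
eef_pos: [0.4855, 0.1598, 0.0287]
tool_rot: [0.0, 0.586, 0.81, 0.0]
ft_force: [-0.5, -0.1, 0.1]
width: 0.584
finger_force: 0.0
turn -0.0  dx 0.15 dy -0.06 dz 0.07 | at [0.4855 0.1597 0.0287] 18.2 t 3.98 w 0.59
```

View pics/w2.png

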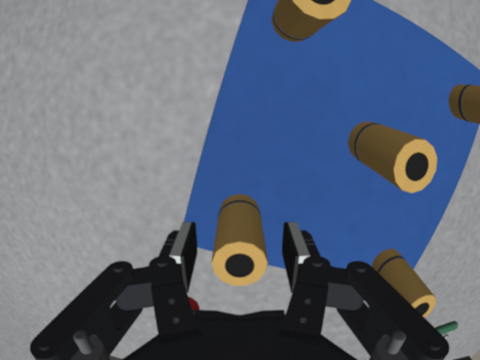

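The bush stands centred between the open pads, bore at (239,265). I'll close, lift and turn toward the carrier.

```bash
python3 -m inch '[[[0.1,0,0,0],[0,0,0,0],[0,0,0,0],[0,0,0,0],[0,0,0,0],[0,0,0,0],[0,0,-2,0],[0,0,-4,0],[0,0,-5,0],[0,0,-5,0],[0,0,-2,0],[0,0,0,0]]]' 1.5 40
python3 - <<'E'
from h import *
p=camera_params("wrist");P,a,s=pose();im=camera("wrist");g=cv2.cvtColor(im,cv2.COLOR_RGB2GRAY)
cv2.imwrite("pics/w3.png",im[:,:,::-1])
u,v=319,353;w=(g[v-20:v+21,u-20:u+21]<60).astype(np.uint8);n,l,st,c=cv2.connectedComponentsWithStats(w)
k=l[20,20];uv=c[k]+[u-20,v-20];xy=onz(p,uv,P[2]+.0345,True)-P[:2];b=np.radians(a)
print(uv,st[k],"toolx",-np.sin(b)*xy[0]+np.cos(b)*xy[1],"tooly",np.cos(b)*xy[0]+np.sin(b)*xy[1])
to(.53,-.17,.22,-15)
E
```

```text
t: 5.48
eef_pos: [0.4855, 0.1608, 0.2094]
tool_rot: [0.001, 0.586, 0.81, 0.001]
ft_force: [0.7, -0.0, -2.2]
width: 0.293
finger_force: 39.4
[318.86735871 356.2272203 ] [  2   9  37  30 867] toolx 0.0016412407737167272 tooly -5.832493113041811e-05
turn 33.2  dx -30.75 dy 12.94 dz -1.19 | at [0.4846 0.1605 0.2081] 18.2 t 5.53 w 0.29
```

```bash
python3 -m inch '[[[0,0,-1,10],[0,0,-1,10],[0,0,-1,10],[0,0,-0.2,3.2],[-2,0.9,0,0],[-4,1.7,0,0],[-4,1.7,0,0],[-4,1.7,0,0],[-4,1.7,0,0],[-4,1.7,0,0],[-4,1.7,0,0],[-3,1.2,0,0],[-1.8,0.6,0,0],[0,0,0,0],[0,0,0,0]]]'
python3 - <<'E'
from h import *
p=camera_params("wrist");im=camera("wrist");cv2.imwrite("pics/w4.png",im[:,:,::-1])
to(.53,-.17,.24,-15)
for c in blobs(im,*ORANGE,100): print(cv2.boundingRect(c),onz(p,mid(c),.054,True).round(4))
E
```

```text
t: 7.4
eef_pos: [0.5298, -0.1681, 0.2396]
tool_rot: [-0.001, 0.792, 0.61, 0.0]
ft_force: [-0.4, 0.9, -1.0]
width: 0.292
finger_force: 39.4
turn 0.2  dx -0.20 dy 0.06 dz -0.01 | at [ 0.53   -0.168   0.2399] -14.8 t 7.45 w 0.29
(365, 229, 46, 44) [ 0.5822 -0.2237]
(234, 226, 46, 45) [ 0.4628 -0.1895]
(369, 153, 48, 48) [ 0.6013 -0.1556]
(231, 150, 49, 48) [ 0.4827 -0.1215]
(300, 110, 51, 50) [ 0.5519 -0.1045]
```

View pics/w4.png

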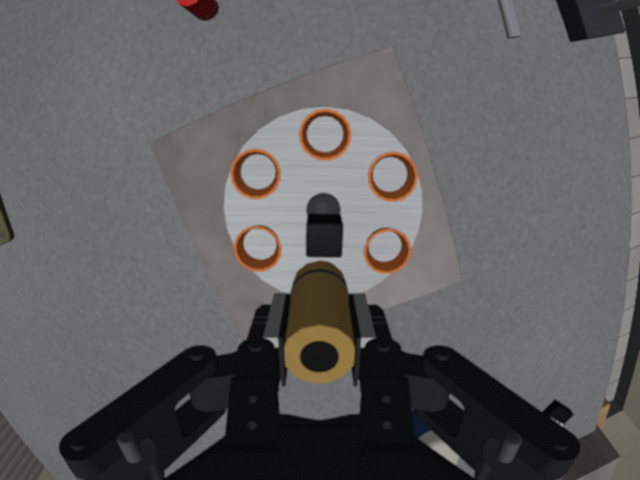

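The carrier has visible cups at (325,134), (257,173), (392,176), (259,247) and (387,250). The grip block at (324,235) is square to the image, so its flats lie near yaw -15°. I'll use cups at 75°, 195° and 315°, and hover over 75° first.

Run:
```python
from h import *
to(.5508,-.1055,.078,-15.3)
```

```text
turn 0.5  dx 6.57 dy 0.36 dz 16.19 | at [ 0.53   -0.168   0.2399] -14.8 t 7.45 w 0.29
```

```bash
python3 -m inch '[[[2,0.1,0,0.5],[3,0.2,0,0],[1.6,0.1,0,0],[0,0,0,0],[0,0,3,0],[0,0,5,0],[0,0,4,0],[0,0,2,0],[0,0,0,0],[0,0,0,0]]]'
python3 - <<'E'
from h import *
im=camera("wrist");cv2.imwrite("pics/w5.png",im[100:,160:480,::-1])
to(.5508,-.1055,.072,-15.3)
E
```

```text
t: 8.7
eef_pos: [0.5517, -0.1086, 0.1012]
tool_rot: [0.001, 0.796, 0.605, 0.0]
ft_force: [0.7, 0.2, -1.6]
width: 0.295
finger_force: 39.4
turn -0.2  dx 0.25 dy -0.19 dz 2.95 | at [ 0.552  -0.1085  0.1015] -15.5 t 8.75 w 0.3
```

View pics/w5.png

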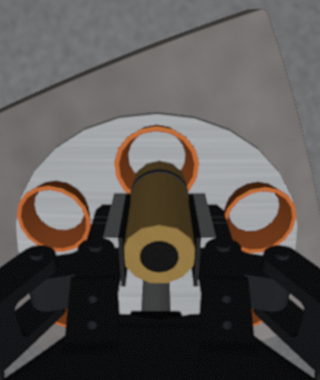

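Bush bottom sits over the cup at (157,160), laterally about 1 mm off and still short along tool x. I'll correct, lower and check the force.

```bash
python3 -m inch '[[[0.25,-0.1,0,0],[0,0,0,0],[0,0,1,0],[0,0,0.8,0],[0,0,0.6,0],[0,0,0.3,0],[0,0,0,0],[0,0,0,0]]]'
python3 - <<'E'
from h import *
to(.5508,-.1055,.072,-15.3)
E
```

```text
t: 9.75
eef_pos: [0.5511, -0.105, 0.0734]
tool_rot: [0.0, 0.796, 0.606, 0.0]
ft_force: [0.0, -1.0, -0.3]
width: 0.292
finger_force: 39.5
turn -0.2  dx -0.06 dy -0.02 dz 0.14 | at [ 0.5511 -0.105   0.0734] -15.5 t 9.75 w 0.29
```

```bash
python3 -m inch '[[[0,0,0.15,0],[0,0,0.1,0],[0,0,0,0]]]'; python3 -m inch '[[[0,0,0,0],[0,0,0,0],[0,0,0,0],[0,0,-1,0],[0,0,-3,0],[0,0,-5,0],[0,0,-5,0],[0,0,-2,0],[0,0,0,0],[0,0,0,0]]]' 5
python3 - <<'E'
from h import *
im=camera("wrist");cv2.imwrite("pics/w6.png",im[:,:,::-1])
p=camera_params("wrist")
for c in blobs(im,*BRASS,100): print(cv2.boundingRect(c),onz(p,mid(c),.076,True).round(4))
for c in blobs(im,*ORANGE,100): print(cv2.boundingRect(c),onz(p,mid(c),.056,True).round(4))
to(.547,.2345,.22,45)
E
```

```text
t: 10.12
eef_pos: [0.5512, -0.105, 0.0718]
tool_rot: [0.0, 0.796, 0.606, 0.0]
ft_force: [-1.4, 0.5, 7.3]
width: 0.286
finger_force: 40.4
t: 11.38
eef_pos: [0.5502, -0.1047, 0.2301]
tool_rot: [-0.001, 0.796, 0.606, -0.0]
ft_force: [0.5, 0.5, 0.4]
width: 0.586
finger_force: 0.0
(592, 413, 13, 31) [ 0.8803 -0.5375]
(303, 198, 37, 45) [ 0.5509 -0.1068]
(299, 336, 42, 28) [ 0.5115 -0.2448]
(360, 298, 19, 37) [ 0.5691 -0.2191]
(260, 297, 20, 38) [ 0.4749 -0.1925]
(364, 227, 47, 46) [ 0.6003 -0.1552]
(230, 226, 47, 46) [ 0.4825 -0.1217]
(296, 188, 50, 40) [ 0.5521 -0.1012]
turn -60.5  dx 24.20 dy 23.77 dz 0.97 | at [ 0.55   -0.1047  0.2297] -15.5 t 11.43 w 0.59
```

View pics/w6.png

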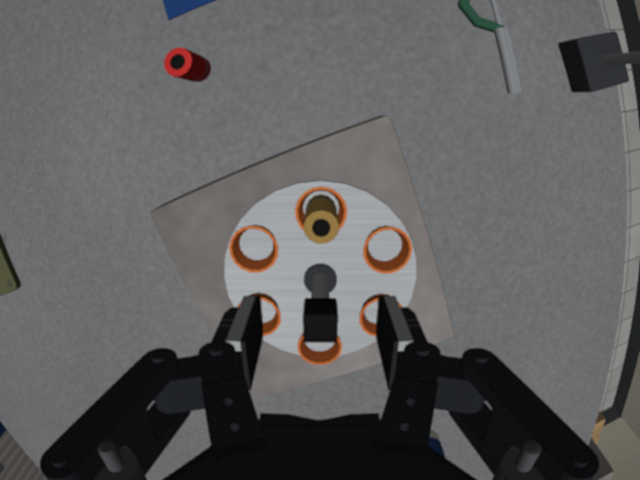

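The bush stands upright in the 75° cup at (321,220), with the carrier undisturbed. Next is bush D.

Run:
```python
from h import *
to(.613,.154,.22,45)
```

```text
turn -60.5  dx 13.84 dy 22.74 dz 0.97 | at [ 0.55   -0.1047  0.2297] -15.5 t 11.43 w 0.59
```

```bash
python3 -m inch '[[[0,0,0,-10.1],[0,0,0,-10.1],[0,0,0,-10.1],[0,0,0,-10.1],[0,0,0,-10.1],[0,0,0,-10],[1,1.6,0,0],[2,3.3,0,0],[2,3.3,0,0],[2,3.3,0,0],[2,3.3,0,0],[2,3.3,0,0],[1.8,3,0,0],[1,1.6,0,0],[0,0,0.5,0],[0,0,0.5,0],[0,0,0,0]]]'
cat >> h.py <<'E'
def bores(z):
    p=camera_params("wrist");P,a,s=pose();im=camera("wrist");b=np.radians(a);r=[]
    for c in blobs(im,*BRASS,150):
        m=np.zeros(im.shape[:2],np.uint8);cv2.drawContours(m,[cv2.convexHull(c)],-1,255,-1)
        d=((cv2.cvtColor(im,cv2.COLOR_RGB2GRAY)<60)&(m>0)).astype(np.uint8)
        n,l,st,ce=cv2.connectedComponentsWithStats(d)
        if n<2: continue
        k=1+np.argmax(st[1:,4]);xy=onz(p,ce[k],P[2]+z if z>.0 and z<.05 else z,True);q=xy-P[:2]
        print(ce[k].round(1),st[k,4],"world",xy.round(4),"tool mm",(1000*np.array([-np.sin(b)*q[0]+np.cos(b)*q[1],np.cos(b)*q[0]+np.sin(b)*q[1]])).round(1))
E
python3 - <<'E'
from h import *
to(.613,.154,.028,45); bores(.063)
E
```

```text
t: 13.55
eef_pos: [0.6132, 0.1508, 0.22]
tool_rot: [-0.0, 0.384, 0.923, -0.001]
ft_force: [0.4, 0.3, 0.2]
width: 0.588
finger_force: 0.0
turn -0.1  dx 0.24 dy 0.21 dz 19.20 | at [0.6132 0.1508 0.22  ] 44.9 t 13.55 w 0.59
[117.3 346. ] 295 world [ 0.5575 -0.1079] tool mm [-144.  -222.1]
[322.  215.6] 165 world [0.6141 0.153 ] tool mm [0.9 2.1]
[423.9 104.8] 296 world [0.6061 0.2774] tool mm [94.7 84.3]
[336.   88.8] 188 world [0.5485 0.2342] tool mm [104.8  13. ]
[320.1   7. ] 352 world [0.4915 0.2739] tool mm [173.1   0.5]
```

```bash
python3 -m inch '[[[0.1,0.2,2,0],[0,0,4,0],[0,0,4,0],[0,0,4,0],[0,0,2,0],[0,0,1.5,0],[0,0,1,0],[0,0,0.7,0],[0,0,0,0],[0,0,0,0]]]' && python3 -c "
from h import *
to(.614,.153,.0285,45);bores(.063)"
```

```text
t: 14.85
eef_pos: [0.6149, 0.1554, 0.0294]
tool_rot: [0.0, 0.382, 0.924, 0.0]
ft_force: [-0.2, -0.9, 0.4]
width: 0.585
finger_force: 0.0
turn 0.0  dx -0.11 dy -0.24 dz 0.09 | at [0.6149 0.1554 0.0294] 45.0 t 14.85 w 0.59
[ 27.4 475.3] 15 world [ 0.5616 -0.0926] tool mm [-137.5 -213.1]
[312.7 359.5] 817 world [0.6137 0.1535] tool mm [-0.6 -2.2]
[598.9  98.5] 730 world [0.6155 0.2929] tool mm [96.7 97.7]
[349.9  46.6] 1588 world [0.5485 0.2342] tool mm [102.6   8.8]
```

```bash
python3 -m inch '[[[-0.05,-0.2,0.1,0],[0,0,0,0]]]' ; python3 -m inch '[[[0,0,0,0],[0,0,0,0],[0,0,0,0],[0,0,0,0],[0,0,0,0],[0,0,-2,0],[0,0,-4,0],[0,0,-5,0],[0,0,-5,0],[0,0,-4,0],[0,0,-1.5,0],[0,0,0,0],[0,0,0,0]]]' 1.5 40 && python3 -c "
from h import *
bores(.0345);to(.5812,-.2225,.105,44.5)"
```

```text
t: 15.15
eef_pos: [0.6133, 0.1532, 0.0279]
tool_rot: [0.0, 0.383, 0.924, -0.0]
ft_force: [-0.5, 1.2, -0.3]
width: 0.587
finger_force: 0.0
t: 16.77
eef_pos: [0.6121, 0.1531, 0.2409]
tool_rot: [-0.001, 0.382, 0.924, -0.001]
ft_force: [0.6, -0.5, -1.4]
width: 0.294
finger_force: 39.4
[125.6 337.1] 233 world [0.556  0.1046] tool mm [  5.4 -74. ]
[318.9 361.2] 866 world [0.6127 0.1527] tool mm [-0.7  0.1]
[417.4 108.3] 216 world [0.5721 0.2334] tool mm [85.1 28.6]
[334.5  93.9] 159 world [0.5527 0.2188] tool mm [88.4  4.6]
[320.   15.1] 277 world [0.5332 0.2325] tool mm [111.9   0.5]
turn 0.6  dx -24.63 dy -28.53 dz 13.58 | at [0.6121 0.1531 0.2408] 45.1 t 16.82 w 0.3
```

```bash
python3 -m inch '[[[-1.3,-1.6,0,0.6],[-2.6,-3,0,0],[-2.6,-3,0,0],[-2.6,-3,0,0],[-2.6,-3,0,0],[-2.6,-3,0,0],[-2.6,-3,0,0],[-2.6,-3,0,0],[-2.6,-3,0,0],[-1.6,-1.8,0,0],[-0.9,-1.1,0,0],[0,0,0,0],[0,0,0,0]]]'
cat >> h.py <<'E'
def cups(z=.057):
    p=camera_params("wrist");im=camera("wrist")
    for c in blobs(im,*ORANGE,100): print(cv2.boundingRect(c),onz(p,mid(c),z,True).round(4))
    return im
E
python3 -c "
from h import *
cups();to(.5812,-.2225,.1,44.5)"
```

```text
t: 18.45
eef_pos: [0.5825, -0.22, 0.2426]
tool_rot: [-0.0, 0.386, 0.922, 0.001]
ft_force: [-0.1, 0.6, -0.5]
width: 0.291
finger_force: 39.4
(293, 187, 48, 47) [ 0.5819 -0.2224]
(362, 149, 48, 48) [ 0.6013 -0.1542]
(225, 148, 48, 48) [ 0.5133 -0.2394]
(363, 70, 47, 48) [ 0.5509 -0.1047]
(223, 69, 49, 48) [ 0.4639 -0.1887]
(293, 28, 50, 49) [ 0.4834 -0.1209]
turn 0.1  dx -0.09 dy -0.29 dz 14.27 | at [ 0.5826 -0.2198  0.2427] 44.6 t 18.5 w 0.29
```

```bash
python3 -m inch '[[[-0.05,-0.2,0,0],[0,0,3,0],[0,0,5,0],[0,0,4,0],[0,0,2,0],[0,0,0,0],[0,0,0,0]]]' && python3 -c "
from h import *
to(.5815,-.2218,.073,44.5)"
```

```text
t: 19.38
eef_pos: [0.5822, -0.2233, 0.1038]
tool_rot: [0.001, 0.387, 0.922, 0.0]
ft_force: [0.1, -0.3, -0.4]
width: 0.294
finger_force: 39.4
turn -0.0  dx 0.16 dy 0.06 dz 3.08 | at [ 0.5822 -0.2233  0.1038] 44.5 t 19.38 w 0.29
```

```bash
python3 -m inch '[[[0.16,0.05,0,0],[0,0,0,0],[0,0,1,0],[0,0,0.9,0],[0,0,0.7,0],[0,0,0.4,0],[0,0,0.2,0],[0,0,0,0]]]' && python3 -c "
from h import *
to(.5815,-.2218,.0715,44.5)"
```

```text
t: 20.38
eef_pos: [0.5806, -0.222, 0.071]
tool_rot: [0.0, 0.387, 0.922, 0.0]
ft_force: [-1.2, 0.1, -0.3]
width: 0.295
finger_force: 39.6
turn -0.1  dx -0.06 dy 0.08 dz -0.05 | at [ 0.5806 -0.222   0.071 ] 44.4 t 20.38 w 0.29
```

```bash
python3 -m inch '[[[0,0,0.1,0],[0,0,0,0]]]'; python3 -m inch '[[[0,0,0,0],[0,0,0,0],[0,0,0,0],[0,0,-1,0],[0,0,-3,0],[0,0,-5,0],[0,0,-5,0],[0,0,-2,0],[0,0,0,0],[0,0,0,0]]]' 5 && python3 -c "
from h import *
bores(.106);cups();to(.548,.2345,.23,-75)"
```

```text
t: 20.62
eef_pos: [0.5806, -0.2219, 0.0709]
tool_rot: [0.0, 0.387, 0.922, -0.0]
ft_force: [-2.5, 0.4, 8.3]
width: 0.294
finger_force: 40.5
t: 21.88
eef_pos: [0.5796, -0.2217, 0.2288]
tool_rot: [-0.001, 0.387, 0.922, -0.0]
ft_force: [0.4, 0.6, 0.2]
width: 0.586
finger_force: 0.0
[ 54.8 446.2] 288 world [ 0.5344 -0.7175] tool mm [-322.3 -379.5]
[320.  209.5] 336 world [ 0.5695 -0.2105] tool mm [15.1  0.6]
[406.6  90. ] 248 world [ 0.5514 -0.1047] tool mm [103.3  61.8]
(296, 191, 50, 40) [ 0.5788 -0.2194]
(367, 151, 51, 50) [ 0.6006 -0.154 ]
(225, 150, 50, 50) [ 0.5127 -0.2391]
(369, 69, 48, 51) [ 0.5506 -0.1051]
(223, 68, 51, 51) [ 0.4641 -0.1888]
(296, 25, 53, 51) [ 0.4833 -0.1205]
turn -60.6  dx -8.76 dy 44.88 dz -0.17 | at [ 0.5795 -0.2217  0.2283] 44.4 t 21.98 w 0.58
```

```bash
python3 -m inch '[[[0,0,0,10],[0,0,0,10],[0,0,0,10],[0,0,0,10],[0,0,0,10],[0,0,0,10],[0,0,0,10],[0,0,0,10],[0,0,0,10],[0,0,0,10],[0,0,0,10],[0,0,0,9.4],[0,0,0,0]]]'; python3 -m inch '[[[0.4,-2,0,0],[0.8,-4,0,0],[0.8,-4,0,0],[0.8,-4,0,0],[0.8,-4,0,0],[0.8,-4,0,0],[0.8,-4,0,0],[0.8,-4,0,0],[0.8,-4,0,0],[0.8,-4,0,0],[0.8,-4,0,0],[0.4,-2,0,0],[0.2,-0.9,0,0],[0,0,0,0],[0,0,0,0]]]' && python3 -c "
from h import *
to(.548,.2345,.0285,-75);bores(.063);print(pose()[2]['joint_pos'].round(2))"
```

```text
t: 23.6
eef_pos: [0.58, -0.2215, 0.2285]
tool_rot: [-0.0, 0.991, 0.132, -0.001]
ft_force: [1.0, 0.9, 0.1]
width: 0.583
finger_force: 0.0
t: 25.48
eef_pos: [0.5513, 0.2329, 0.23]
tool_rot: [0.001, 0.992, 0.13, 0.0]
ft_force: [-0.2, -0.1, -0.4]
width: 0.585
finger_force: 0.0
turn -0.1  dx -0.27 dy -0.24 dz 20.15 | at [0.5513 0.2329 0.23  ] -75.1 t 25.48 w 0.58
[597.5 295.8] 255 world [ 0.5449 -0.1083] tool mm [-93.8 328.1]
[240.8 274.4] 117 world [0.4777 0.2877] tool mm [-57.  -71.9]
[316.4 216.4] 154 world [0.5488 0.2343] tool mm [-2. -2.]
[267.7 122.5] 168 world [0.6163 0.2935] tool mm [ 78.4 -41.9]
[-0.76  0.71  0.51  1.67 -0.43  0.88 -1.38]
```

```bash
python3 -m inch '[[[-0.2,-0.2,2,0],[0,0,4,0],[0,0,4,0],[0,0,4,0],[0,0,2.5,0],[0,0,2,0],[0,0,1,0],[0,0,0.6,0],[0,0,0,0],[0,0,0,0]]]' && python3 -c "
from h import *
to(.548,.2343,.0282,-75);bores(.063)"
```

```text
t: 26.78
eef_pos: [0.5489, 0.2367, 0.0295]
tool_rot: [-0.0, 0.991, 0.131, 0.001]
ft_force: [0.3, 0.2, -0.4]
width: 0.584
finger_force: 0.0
turn 0.0  dx -0.15 dy 0.20 dz 0.13 | at [0.5489 0.2367 0.0295] -75.0 t 26.77 w 0.58
[176.1 443.6] 247 world [0.4783 0.2865] tool mm [-55.3 -66.4]
[324.5 359.1] 819 world [0.5492 0.2347] tool mm [-0.3  2. ]
[193.7 129. ] 1392 world [0.6163 0.2933] tool mm [ 79.7 -37.2]
```

```bash
python3 -m inch '[[[-0.05,0.2,0.1,0],[0,0,0,0]]]' ; python3 -m inch '[[[0,0,0,0],[0,0,0,0],[0,0,0,0],[0,0,0,0],[0,0,0,0],[0,0,-2,0],[0,0,-4,0],[0,0,-5,0],[0,0,-5,0],[0,0,-4,0],[0,0,-1.5,0],[0,0,0,0],[0,0,0,0]]]' 1.5 40 && python3 -c "
from h import *
bores(.0345);to(.4643,-.1887,.073,-75.5)"
```

```text
t: 27.08
eef_pos: [0.5485, 0.2341, 0.028]
tool_rot: [0.0, 0.991, 0.131, 0.0]
ft_force: [-0.0, -0.6, -0.0]
width: 0.585
finger_force: 0.0
t: 28.7
eef_pos: [0.5472, 0.2342, 0.2411]
tool_rot: [0.0, 0.991, 0.131, -0.002]
ft_force: [-0.9, 0.8, -1.9]
width: 0.29
finger_force: 39.4
[592.7 288.1] 178 world [0.5996 0.1353] tool mm [ 24.9 109.2]
[319.1 359.3] 869 world [0.5478 0.2344] tool mm [0.6 0. ]
[245.1 265. ] 113 world [0.577  0.2664] tool mm [ 37.1 -23.3]
[272.4 117.3] 158 world [0.6232 0.2683] tool mm [ 82.2 -13.2]
turn 0.5  dx -18.62 dy 38.87 dz 16.80 | at [0.5472 0.2342 0.241 ] -75.0 t 28.75 w 0.29
```

```bash
python3 -m inch '[[[-0.8,1.7,0,0.5],[-1.7,3.6,0,0],[-1.7,3.6,0,0],[-1.7,3.6,0,0],[-1.7,3.6,0,0],[-1.7,3.6,0,0],[-1.7,3.6,0,0],[-1.7,3.6,0,0],[-1.7,3.6,0,0],[-1.7,3.6,0,0],[-1.7,3.6,0,0],[-0.8,1.2,0,0],[0,0,0,0],[0,0,0,0]]]' && python3 -c "
from h import *
cups();to(.4643,-.1887,.073,-75.5)"
```

```text
t: 30.5
eef_pos: [0.4663, -0.1872, 0.2424]
tool_rot: [-0.001, 0.992, 0.128, -0.0]
ft_force: [-0.2, -0.7, -0.3]
width: 0.293
finger_force: 39.5
(297, 189, 48, 47) [ 0.4638 -0.1891]
(365, 151, 48, 48) [ 0.5131 -0.2391]
(229, 150, 48, 47) [ 0.4836 -0.121 ]
(367, 72, 46, 49) [ 0.5809 -0.2204]
(230, 70, 46, 49) [ 0.5523 -0.1048]
(297, 30, 51, 49) [ 0.6008 -0.1545]
turn 0.2  dx -0.26 dy 0.10 dz 16.95 | at [ 0.4665 -0.1871  0.2425] -75.3 t 30.55 w 0.29
```

```bash
python3 -m inch '[[[-0.25,0.1,0,0],[0,0,3,0],[0,0,5,0],[0,0,4,0],[0,0,2,0],[0,0,0,0],[0,0,0,0]]]' && python3 -c "
from h import *
to(.4640,-.1889,.0712,-75.5)"
```

```text
t: 31.42
eef_pos: [0.4647, -0.1906, 0.1035]
tool_rot: [0.0, 0.992, 0.127, 0.001]
ft_force: [-0.7, -0.5, -1.0]
width: 0.293
finger_force: 39.4
turn 0.1  dx -0.02 dy -0.18 dz 3.23 | at [ 0.4647 -0.1906  0.1035] -75.4 t 31.43 w 0.29
```

```bash
python3 -m inch '[[[-0.02,-0.18,0,0],[0,0,0,0],[0,0,1,0],[0,0,0.9,0],[0,0,0.7,0],[0,0,0.4,0],[0,0,0.2,0],[0,0,0,0],[0,0,0.1,0],[0,0,0,0]]]' && python3 -c "
from h import *
to(.4640,-.1889,.0712,-75.5)"
```

```text
t: 32.67
eef_pos: [0.4633, -0.1888, 0.0709]
tool_rot: [-0.0, 0.992, 0.126, 0.0]
ft_force: [-2.0, 1.3, 12.6]
width: 0.291
finger_force: 40.8
turn 0.0  dx 0.07 dy 0.03 dz -0.03 | at [ 0.4633 -0.1888  0.0709] -75.5 t 32.67 w 0.29
```

```bash
python3 -m inch '[[[0,0,0,0],[0,0,0,0],[0,0,0,0],[0,0,-1,0],[0,0,-3,0],[0,0,-5,0],[0,0,-5,0],[0,0,-3,0],[0,0,0,-10],[0,0,0,-10],[0,0,0,-10],[0,0,0,-10],[0,0,0,-10],[0,0,0,-10],[0,0,0,0]]]' 5 && python3 -c "
from h import *
to(.5275,-.1910,.24,-15.5)"
```

```text
t: 34.55
eef_pos: [0.4632, -0.189, 0.2403]
tool_rot: [0.0, 0.796, 0.605, 0.0]
ft_force: [0.5, -0.1, -0.1]
width: 0.586
finger_force: 0.0
turn -0.1  dx 1.52 dy 6.25 dz 0.03 | at [ 0.4632 -0.189   0.2403] -15.6 t 34.55 w 0.59
```

```bash
python3 -m inch '[[[0.5,2,0,0],[0.6,2.6,0,0],[0.4,1.6,0,0],[0,0,0,0],[0,0,0,0]]]'
python3 - <<'E'
from h import *
im=cups();cv2.imwrite("pics/w7.png",im[:,:,::-1])
to(.5325,-.1717,.102,-15.7)
E
```

```text
t: 35.17
eef_pos: [0.526, -0.1909, 0.2397]
tool_rot: [-0.0, 0.796, 0.605, -0.001]
ft_force: [-1.1, 0.8, 0.0]
width: 0.582
finger_force: 0.0
(297, 239, 46, 44) [ 0.5131 -0.2387]
(364, 204, 46, 44) [ 0.5817 -0.2221]
(230, 203, 47, 45) [ 0.4635 -0.1887]
(366, 125, 50, 49) [ 0.6011 -0.1546]
(227, 124, 49, 49) [ 0.4835 -0.121 ]
(296, 83, 51, 50) [ 0.5518 -0.1042]
turn 0.1  dx 2.03 dy 0.11 dz 13.78 | at [ 0.526  -0.191   0.2398] -15.6 t 35.23 w 0.59
```

View pics/w7.png

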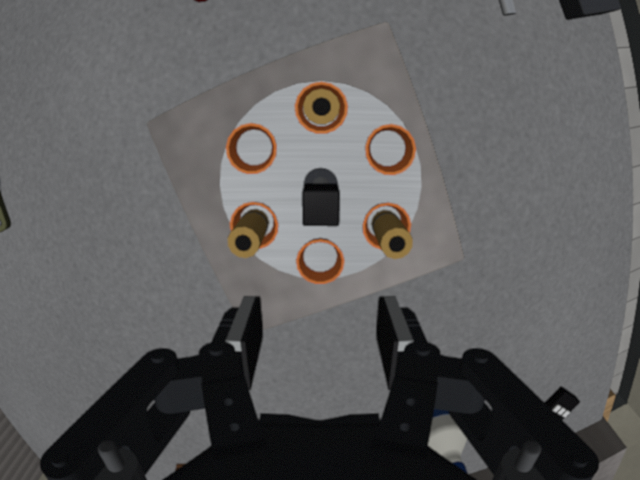

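All three bushes stand upright in alternate cups, at (321,106), (250,235) and (390,235). The grip block at (321,208) is square to the tool. I'll move over it and descend.

```bash
python3 -m inch '[[[1,0.05,0,0.3],[1,0.05,0,0],[0,0,0,0],[0,0,2,0],[0,0,3,0],[0,0,2,0],[0,0,0,0],[0,0,0,0]]]' && python3 -c "
from h import *
to(.5325,-.1716,.102,-16)"
```

```text
t: 36.22
eef_pos: [0.534, -0.1722, 0.1705]
tool_rot: [0.001, 0.797, 0.603, 0.0]
ft_force: [0.3, -0.8, 0.5]
width: 0.585
finger_force: 0.0
turn 0.2  dx 0.01 dy -0.16 dz 6.85 | at [ 0.534  -0.1722  0.1705] -15.8 t 36.23 w 0.58
```

```bash
python3 -m inch '[[[0,-0.16,1,0.2],[0,0,2,0],[0,0,2,0],[0,0,1.2,0],[0,0,0.6,0],[0,0,0,0],[0,0,0,0],[0,0,0,0]]]' && python3 -c "
from h import *
to(.5325,-.1716,.102,-16)"
```

```text
t: 37.22
eef_pos: [0.5323, -0.1715, 0.1023]
tool_rot: [0.0, 0.798, 0.602, 0.0]
ft_force: [-0.1, -0.7, 0.3]
width: 0.585
finger_force: 0.0
turn 0.0  dx -0.00 dy 0.02 dz 0.03 | at [ 0.5323 -0.1715  0.1023] -16.0 t 37.23 w 0.59
```

Close, then lift slowly by 1 cm and check.

```bash
python3 -m inch '[[[0,0,0,0],[0,0,0,0],[0,0,0,0],[0,0,0,0],[0,0,0,0],[0,0,0,0],[0,0,0,0],[0,0,-0.2,0],[0,0,-0.3,0],[0,0,-0.4,0],[0,0,-0.5,0],[0,0,-0.3,0],[0,0,-0.2,0],[0,0,0,0],[0,0,0,0]]]' 1 90 && python3 -c "
from h import *
im=cups();print(pose()[0])"
```

```text
t: 39.1
eef_pos: [0.5319, -0.1714, 0.1207]
tool_rot: [-0.0, 0.798, 0.602, -0.0]
ft_force: [0.6, -0.4, -7.1]
width: 0.291
finger_force: 88.6
(286, 381, 67, 19) [ 0.5036 -0.2704]
(386, 292, 71, 42) [ 0.5853 -0.2266]
(182, 292, 71, 60) [ 0.4548 -0.1964]
(394, 170, 79, 80) [ 0.6047 -0.1605]
(165, 170, 79, 81) [ 0.4753 -0.1238]
(274, 97, 90, 88) [ 0.5507 -0.1049]
[ 0.53184167 -0.17138109  0.12063557]
```

```bash
python3 -m inch '[[[0,0,-0.3,0],[0,0,-0.6,0],[0,0,-0.8,0],[0,0,-0.8,0],[0,0,-0.8,0],[0,0,-0.8,0],[0,0,-0.8,0],[0,0,-0.8,0],[0,0,-0.6,0],[0,0,-0.4,0],[0,0,-0.2,0],[0,0,0,0],[0,0,0,0],[0,0,0,0],[0,0,0,0],[0,0,0,0]]]'
python3 - <<'E'
from h import *
w=camera("wrist");s=camera("side")
cv2.imwrite("pics/f.png",np.hstack([cv2.resize(w,(400,300)),cv2.resize(s[160:340,200:440],(400,300))])[:,:,::-1])
print(pose())
E
```

```text
t: 41.15
eef_pos: [0.532, -0.1714, 0.1897]
tool_rot: [-0.0, 0.798, 0.602, 0.0]
ft_force: [-0.2, 0.1, -6.8]
width: 0.291
finger_force: 88.7
(array([ 0.53197363, -0.1714216 ,  0.18976002]), np.float64(-15.958147083411198), {'t': 41.25, 'joint_pos': array([ 0.14452885,  0.66111659,  0.14202558,  1.82220553, -0.14088787,
        0.6680412 ,  0.08927896]), 'dq': array([ 8.87692307e-04, -1.10694140e-03, -1.18590048e-03,  5.47330978e-05,
        1.93704511e-03, -1.10747906e-03, -4.44432855e-03]), 'joint_torque': array([ 4.52391150e-04, -5.25954151e+01,  3.25255014e+00, -1.39796957e+01,
        1.03593033e-02,  3.22218693e-03,  7.60560688e-04]), 'eef_pos': array([ 0.53197363, -0.1714216 ,  0.18976002]), 'tool_rot': array([-3.69656975e-05,  7.98415652e-01,  6.02106672e-01,  1.80511612e-05]), 'ft_force': array([ 0.02138267,  0.53025026, -7.38198131]), 'wrist_torque': array([ 0.0381572 , -0.00158139,  0.02999081]), 'finger_force': 88.71497869491577, 'width': 0.29332650894262113})
```

View pics/f.png

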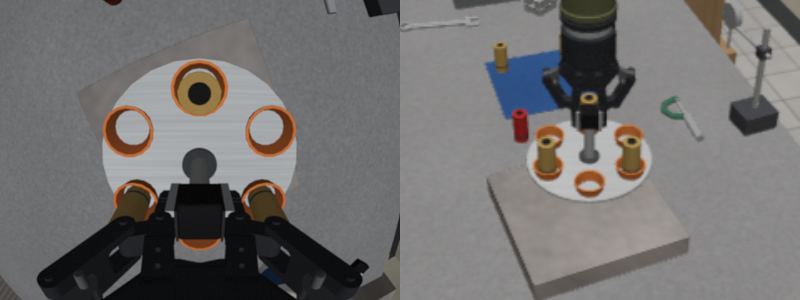

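The carrier is about 8.7 cm up and looks level. The wrist half shows bushes upright at (200,90), (130,210) and (265,210).

```bash
python3 -c "
from rig import *
print(sign_off())"
```

```text
the job is handed in; nothing more can be done
None
```

The job is handed in: three bushes stand upright in alternate cups, and the robot holds the carrier still, level by eye, about 8.7 cm above the granite plate; it took about 41 s of the 72 s allowed.

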